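# Seat a lamp plate on the dowels of its drilling jig and turn the keeper over it

### The arm

A 6-joint arm with a two-finger parallel gripper is mounted at the origin on a cart in front of the work surface, level with it; the furniture and walls round the work are solid. World frame = base frame: x ahead of the robot, y to its left, z up, the work surface at z = 0. Lengths are in m, angles in rad, forces in N, time in s.
With the tool pointing down it reaches from about 0.35 to 0.85 m from the base axis. Payload 8.1 kg.
Tool frame: the origin (TCP) lies on the centre line of the jaws, within the pads' length; the fingertips stand robot.tips_ahead ahead of it and the grasp point (between the pads) lies 8 mm behind it (robot.tips_ahead is the distance from the TCP to the fingertips, in m); z points along the fingers, y is the direction in which the jaws open and shut (so a half turn about z gives the same grasp; the last joint's range is limited). The gripper opens to 93 mm and grips with 3 to 60 N. Pads are 15 mm wide; open, the fingers measure 128 mm over their backs; the gripper's body (75 mm by 188 mm) begins 65 mm behind the grasp point.
Start: joints at [-1.403, 0.13, 1.488, -0, 1.523, -0.085], TCP at [0.15, -0.581, 0.23] pointing down, gripper open.
Joint ranges: [-2.96, 2.96], [-0.89, 2.26], [0.02, 2.5], [-1.34, 4.48], [0, 2.73], [-2.66, 2.66]. Speed limits (rad/s): [2.39, 2.39, 2.79, 3.14, 3.14, 3.14].

### API

Orientations are given as a rotation vector (axis times angle).
In Python, from plant import monitor, eyes, job, robot gives the robot as it stands.
- The arm moves only by the tool servo_tool, never from a script. Its argument "plan" is a list that holds one entry, the list of rows, each a list of 7 numbers: the closure, from -1 (fully open) to 1 (shut), so that 0 is half open, then the shift along the world's x, y, z in mm, then the turn, a rotation vector about the world's x, y, z in rad. In form: [[[hand, dx, dy, dz, ax, ay, az], ...]]. A call has 1 to 12 rows; each row shifts and turns the commanded pose from where the row before left it; what a row does not reach is not made up. A row lasts 1/10 s, in which the tool goes at most 50 mm and 8.59 degrees, less where a joint would pass 70% of its speed; a pose out of reach is approached as far as the arm can. A call with a gripper value outside its range is refused whole. The fingers move at their own pace and stop on an object; "force" is the grip in N (left out, the last holds). Time passes only in rows, so rows that do not move let the fingers close. It gives the time, the measured TCP pose, the force and the opening at its end, in the units of the state.
- monitor.read_state(): the state, without advancing time (a new reading comes with each control period).
- eyes.read_camera(name): name is "scene" or "side" or "wrist"; returns the picture (420x560x3 uint8, red, green, blue); there is no depth.
- eyes.camera_info(name): a dict with "mtx" (3x3 intrinsics, pixels), "D" ([k1, k2, p1, p2, k3] as OpenCV has them; the pictures are not rectified), "R" (3x3) and "t" (3): a world point X has camera coordinates R X + t. Camera axes: x right, y down, z forward; pixel columns grow to the right and rows downward; lengths in m; the calibration is good to about 2 mm. A picture is of the moment at which its call begins: read the wrist's pose just before it. camera_info takes no time and is no camera call; for the wrist camera it gives the pose at the moment of the call.
- job.close_job(): hands the job in, once; it reports no verdict.
The state is a dict: "t": time; "q": joint angles; "dq": joint speeds; "joint_torque": joint torques, N m; "tool_pos": TCP position; "orientation": TCP orientation; "force": force on the tool from outside, world axes, zero at the start; "wrist_torque": the same for the moment, N m; "opening": finger opening in m.
Only numpy, scipy, OpenCV 4.12 (cv2) and the standard library are available. Lean on these libraries where they do the work, as an engineer would, in place of code of your own. Each camera call takes 0.05 s, during which the arm holds its last target. There are 200 camera calls.

### The job

The lamp plate lies askew in the drilling jig, too far left and riding on top of the two locating dowels. Using only the fingertips or the outside of the fingers, without picking it up, push it back to square it on the fence and nudge it along sideways until both its locating holes drop over the dowels and it lies flat on the board; then push the keeper strap round as far as it goes, so that it lies across the end of the plate and keeps it down, and move clear. Leave the other things on the desk where they are.

Things in the scene. Friction and masses are not known exactly. Their poses are not given: they have to be found in the camera images.
- jig: drilling jig, fixed to the desk, at a new place and turned up to 0.25 rad each time: plywood board 160 (x) x 256 (y) x 18 mm thick. Origin: centre of the board's underside, on the desk; jig x points away from the robot, y to the left, z up. A seated plate lies flat on the board, centred on the jig (plate centre at jig x 0, y 0, z 22 mm).
- fence (a point): foot of the near face of the fence, at the middle of its length, on the board (jig x = +51 mm): an aluminium bar along the far side of the board, 20 mm deep, 230 long, 22 high above the board. A seated plate's far edge is 1 mm clear of it.
- pin_right (a point): tip of the right (-y) dowel: upright steel pin 10 mm thick with a tapered nose (cone from 9 mm to 4 mm), standing 8 mm proud of the board (26 mm above the desk) at jig x = +20, y = -50 mm
- pin_left (a point): tip of the left (+y) dowel, the same, at jig x = +20, y = +50 mm
- plate: loose aluminium lamp plate, 100 (x) x 170 (y) x 8 mm, 0.24 to 0.48 kg, with two 13 mm locating holes, a 37 mm cable hole and two 8 mm screw holes; origin at the centre of its underside, axes like the jig's. It starts resting on both dowel tips and with its near long edge on the board (tilted 0.1 rad, far edge up), up to 0.06 rad askew, 5 to 15 mm short of the fence.
- plate_center (a point): centre of the plate, half-way through its thickness. It starts 14 to 27 mm left of its seated place. It slides easily (2 to 5 N) when its edges are pushed, and falls by itself once both holes are within about 3 mm of the dowels (this point is then about 5 mm lower, 22 mm above the desk).
- hole_right (a point): mouth of the right (-y) locating hole on the plate's underside, at plate x = +20, y = -50 mm
- hole_left (a point): mouth of the left (+y) locating hole on the plate's underside, at plate x = +20, y = +50 mm
- keeper (a joint): angle of the keeper strap (rad) about its upright pivot. 0: it points along jig -x (towards the robot); it grows clockwise seen from above; at 1.57, its stop, it lies along jig +y across the right end of the plate. It starts between -0.6 and 0.1, resists with about 1 to 1.5 N at the peg and stays where it is left.
- keeper_pivot (a point): pivot of the keeper, at jig x = +15, y = -110 mm, level with the strap's underside (28 mm above the desk, 2 mm above a seated plate, so it cannot pass over a plate that still rides on the dowels). The strap is flat steel, 22 mm wide, 6 thick, reaching 71 mm from the pivot.
- keeper_peg (a point): middle of the upright black peg on the keeper, 50 mm from the pivot: peg 13 mm thick (17 at its head), from 34 to 65 mm above the desk; this point is 50 mm above the desk
- solder_reel: bystander: solder reel, 60 mm across, 35 high, standing on the desk to the right of the jig, near the front edge
- pliers: bystander: long-nose pliers, 192 mm long, 12 high, lying on the foam slab beside the file
- flat_file: bystander: flat steel file, 200x16x4 mm, lying on top of the foam slab
- foam_offcut: bystander: white foam slab, 260x100x45 mm, at the front right of the desk
- led_bulb: bystander: white lamp bulb, 121 mm long, 69 high, lying inside the curve of the vacuum cleaner's hose
- glue_bottle: bystander: glue bottle, 47 mm across, 148 high, inside the curve of the hose
- pine_strip: bystander: pine strip, 300x30x14 mm, lying along the left edge of the desk

How it is judged:
By the outcome, as a careful person would: the job done as asked, in the order asked, and still so for the second after the job is handed in, with the robot touching nothing.
It also fails if it takes over 58 s, if anything falls off the work surface, if the arm or the gripper's body presses on something with over 40 N, if the wrist force passes 120 N, or if a joint passes its speed limit or range.

## Working session

There is one attempt and no reset: what is moved stays moved. The work goes in short steps, Python scripts to look and compute and a tool call to move; the robot and the scene stay as the last step left them, time stands still between calls to the robot, and variables do not carry over. Pictures are saved under pics/ and viewed, about 8 in all and at most 12, crops included, and the job is handed in when it is done.

Besides the shell and the picture viewer there is one more tool, called after ">>>" as name(argument=value, ...) on one line, values as JSON. servo_tool: Moves the arm, as the interface text tells. Its arguments: {"type":"object","properties":{"plan":{"type":"array"},"force":{"type":"number"}},"required":["plan"]}

```bash
ls; mkdir -p pics; cat > h.py <<'E'
import numpy as np, cv2
from plant import monitor, eyes, job, robot
def snap(n,f):
    ci=eyes.camera_info(n); im=eyes.read_camera(n)
    cv2.imwrite(f'pics/{f}.png',im[:,:,::-1]); return im,ci
def ray(ci,uv):
    p=cv2.undistortPoints(np.array(uv,float).reshape(-1,1,2),np.array(ci['mtx']),np.array(ci['D'])).reshape(-1,2)
    R=np.array(ci['R']);t=np.array(ci['t'])
    d=np.c_[p,np.ones(len(p))]@R; return -R.T@t,d
def onz(ci,uv,z):
    o,d=ray(ci,uv); return o+d*((z-o[2])/d[:,2])[:,None]
def proj(ci,X):
    R=np.array(ci['R']);t=np.array(ci['t'])
    return cv2.projectPoints(np.array(X,float).reshape(-1,3),cv2.Rodrigues(R)[0],t,np.array(ci['mtx']),np.array(ci['D']))[0].reshape(-1,2)
def tri(a,ua,b,ub):
    o1,d1=ray(a,ua);o2,d2=ray(b,ub);out=[]
    for x,y in zip(d1,d2):
        s=np.linalg.lstsq(np.c_[x,-y],o2-o1,rcond=None)[0]
        p,q=o1+s[0]*x,o2+s[1]*y; out.append(np.r_[(p+q)/2,np.linalg.norm(p-q)])
    return np.array(out)
E
python3 - <<'E'
from h import *
np.set_printoptions(precision=4,suppress=True)
import pickle
a,ca=snap('scene','s0');b,cb=snap('side','d0')
pickle.dump((ca,cb),open('c0.pkl','wb'))
for c in(ca,cb): print(ray(c,[[280,210]]),np.array(c['mtx'])[0,0])
s=monitor.read_state();print(s['t'],s['force'],s['orientation'],s['opening'],robot.tips_ahead)
E
```

```text
pics
(array([-0.2093,  0.501 ,  0.599 ]), array([[ 0.7023, -0.4556, -0.5471]])) 399.87524026499614
(array([ 1.0611, -0.4039,  1.0058]), array([[-0.4864,  0.3678, -0.7928]])) 405.9022289198734
0.1 [0.8368 0.2405 0.1464] [-3.1149 -0.3957  0.0001] 0.09298791313390256 0.011
```

View pics/s0.png

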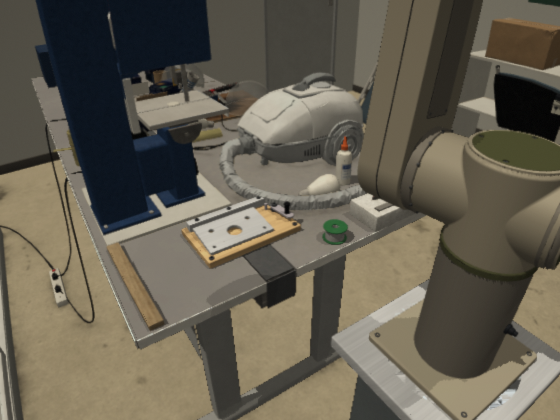

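View pics/d0.png

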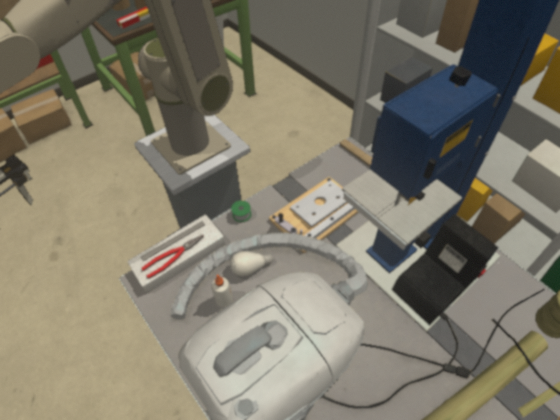

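Scene view: the jig is at about (242,232), the reel at (335,230), and the keeper near (285,210). In the side view the jig is at about (315,208), partly hidden by the drill press table, and the press head overhangs to the left and beyond. Next I'll get rough positions.

```bash
python3 - <<'E'
from h import *
import pickle
np.set_printoptions(precision=4,suppress=True)
ca,cb=pickle.load(open('c0.pkl','rb'))
print('scene board centre, reel top, keeper',onz(ca,[[242,231],[335,227],[287,208]],0.026))
print('side cable hole, reel',onz(cb,[[320,201],[241,207]],0.026))
print(tri(ca,[[235,230],[335,227]],cb,[[320,201],[241,207]]))
# press head bottom/table corners guess
print('table',tri(ca,[[137,120],[200,105]],cb,[[345,185],[460,200]]))
a=cv2.imread('pics/s0.png')[170:290,160:360];b=cv2.imread('pics/d0.png')[150:270,220:420]
cv2.imwrite('pics/c1.png',np.vstack([cv2.resize(x,None,fx=2.5*1,fy=2.5,interpolation=cv2.INTER_CUBIC) for x in(a,b)]))
w,cw=snap('wrist','w0')
print(ray(cw,[[280,210]]),np.array(cw['R']),np.array(cw['mtx'])[0,0])
E
```

```text
scene board centre, reel top, keeper [[ 0.5002  0.1516  0.026 ]
 [ 0.3864 -0.0459  0.026 ]
 [ 0.5239  0.0033  0.026 ]]
side cable hole, reel [[ 0.5116  0.1681  0.026 ]
 [ 0.3744 -0.0343  0.026 ]]
[[ 0.5121  0.1658  0.0278  0.0026]
 [ 0.379  -0.0378  0.0336  0.0019]]
table [[0.6489 0.2252 0.2503 0.1878]
 [0.8387 0.1613 0.294  0.1651]]
(array([ 0.2228, -0.5623,  0.3837]), array([[-0.2352, -0.0638, -0.9702]])) [[ 0.2497 -0.9683 -0.0015]
 [-0.9324 -0.2409  0.2694]
 [-0.2613 -0.0659 -0.963 ]] 355.59625644362893
```

View pics/c1.png

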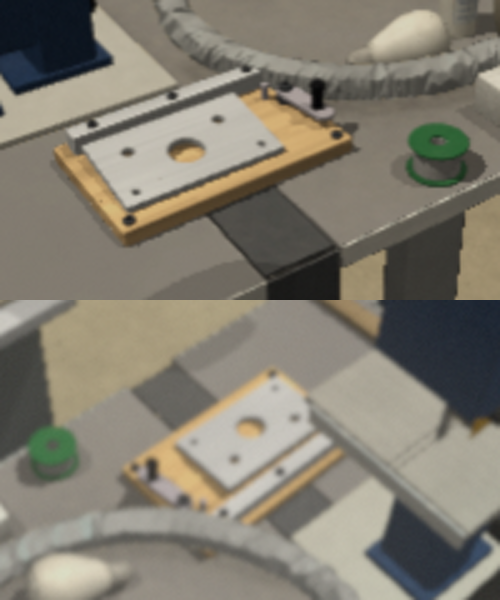

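The crops show the plate with its holes, the keeper with a black peg at the right end of the board, and the fence on the far side. I'll locate the press table and head as obstacles before moving.

```bash
python3 - <<'E'
from h import *
import pickle
np.set_printoptions(precision=4,suppress=True)
ca,cb=pickle.load(open('c0.pkl','rb'))
print('table x0y0,x1y0; head',tri(ca,[[228,110],[213,92],[210,63]],cb,[[344,188],[404,241],[372,172]]))
f=lambda pts,o:[[p[0]/2.5+o[0],p[1]/2.5+o[1]] for p in pts]
# board corners near-left, near-right, ; peg head; holes
B=f([[128,232],[352,143],[55,152]],(160,170));print('board nl,nr,fl top',onz(ca,B,.018))
print('peg top',tri(ca,f([[317,83]],(160,170)),cb,f([[150,163]],(220,150))))
E
```

```text
table x0y0,x1y0; head [[0.6568 0.091  0.274  0.0055]
 [0.8419 0.064  0.277  0.0427]
 [0.7202 0.0985 0.3774 0.0037]]
board nl,nr,fl top [[0.4432 0.2617 0.018 ]
 [0.442  0.0174 0.018 ]
 [0.5944 0.2706 0.018 ]]
peg top [[0.4968 0.0223 0.0618 0.0001]]
```

>>> servo_tool(plan=[[[-1,28,40,6,0,0,-0.028],[-1,28,40,6,0,0,-0.028],[-1,28,40,6,0,0,-0.028],[-1,28,40,6,0,0,-0.028],[-1,28,40,6,0,0,-0.028],[-1,28,40,6,0,0,-0.028],[-1,28,40,6,0,0,-0.028],[-1,28,40,6,0,0,-0.028],[-1,28,40,2,0,0,-0.028],[1,8,40,0,0,0,0],[1,8,40,0,0,0,0],[1,8,40,0,0,0,0]]])

```text
t: 1.35
tool_pos: [0.4261, -0.0992, 0.2794]
orientation: [-3.142, -0.001, 0.0]
force: [1.2, -0.2, 0.1]
opening: 0.0734
```

>>> servo_tool(plan=[[[1,8,40,0,0,0,0],[1,8,40,0,0,0,0],[1,8,40,0,0,0,0],[1,8,40,0,0,0,0],[1,8,40,0,0,0,0],[1,8,40,0,0,0,0],[1,0,0,0,0,0,0],[1,0,0,0,0,0,0]]])

```text
t: 2.15
tool_pos: [0.4737, 0.1397, 0.2791]
orientation: [3.141, 0.005, -0.002]
force: [0.8, -0.2, 0.5]
opening: 0.0097
```

```bash
python3 - <<'E'
from h import *
import pickle
np.set_printoptions(precision=4,suppress=True)
s=monitor.read_state();print(s['t'],s['tool_pos'],s['orientation'],s['force'],s['opening'])
w,cw=snap('wrist','w1');pickle.dump(cw,open('w1.pkl','wb'))
print(ray(cw,[[280,210]]))
E
```

```text
2.15 [0.4737 0.1397 0.2791] [ 3.141   0.0049 -0.0018] [ 0.7722 -0.2031  0.5236] 0.009683977483517455
(array([0.549 , 0.1397, 0.434 ]), array([[-0.2449, -0.0059, -0.9699]]))
```

View pics/w1.png

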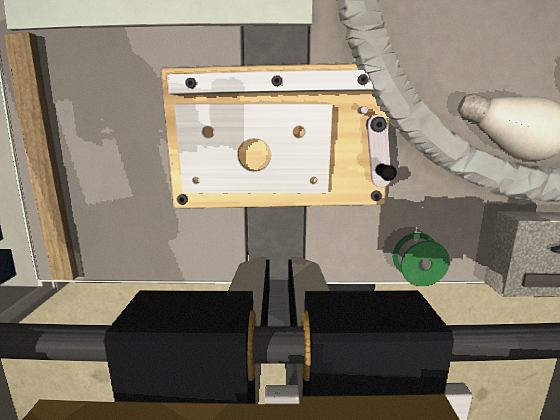

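Wrist view: board corners are at about (163,67), (177,208), (389,206). The plate spans (176,103) to (330,193), with locating holes at (208,132) and (299,132) and the cable hole at (254,155). The right dowel isn't visible. The keeper pivot is at (378,125) and the peg at (387,173), with the hose close by on its right.

```bash
python3 - <<'E'
from h import *
import pickle
np.set_printoptions(precision=4,suppress=True)
cw=pickle.load(open('w1.pkl','rb'));im=cv2.imread('pics/w1.png')
hsv=cv2.cvtColor(im,cv2.COLOR_BGR2HSV)
roi=np.zeros(im.shape[:2],np.uint8);roi[60:215,155:400]=255
def big(m):
    cs=cv2.findContours(m,cv2.RETR_EXTERNAL,cv2.CHAIN_APPROX_NONE)[0];return max(cs,key=cv2.contourArea)
m=cv2.bitwise_and(((hsv[...,1]<45)&(hsv[...,2]>120)).astype(np.uint8)*255,roi); m[:97]=0
m=cv2.morphologyEx(m,cv2.MORPH_OPEN,np.ones((5,5)))
c=big(m);print('plate area',cv2.contourArea(c))
P=onz(cw,c.reshape(-1,2),.031)[:,:2]
r=cv2.minAreaRect((P*1000).astype(np.float32));print('plate rect mm',r)
q=cv2.approxPolyDP(c,8,True).reshape(-1,2);print(q.tolist());print(onz(cw,q,.031))
wood=cv2.bitwise_and(((hsv[...,1]>70)&(hsv[...,0]>8)&(hsv[...,0]<30)&(hsv[...,2]>90)).astype(np.uint8)*255,roi)
k=cv2.convexHull(big(cv2.morphologyEx(wood,cv2.MORPH_OPEN,np.ones((3,3)))))
B=onz(cw,k.reshape(-1,2),.018)[:,:2];r=cv2.minAreaRect((B*1000).astype(np.float32));print('board',r, np.round(cv2.boxPoints(r)))
print('lh,rh,cable',onz(cw,[[208,132],[299,132],[254,155]],.034)[:,:2])
print('fence foot-ish top near edge',onz(cw,[[170,94],[371,90]],.04)[:,:2])
print('pivot',onz(cw,[[378,125]],.036),'peg',onz(cw,[[387,173]],.065),'hose',onz(cw,[[398,160],[425,175],[383,100]],.02), 'screws',onz(cw,[[182,200],[377,196]],.018))
E
```

```text
plate area 13253.0
plate rect mm ((517.3214111328125, 167.17233276367188), (97.607177734375, 171.09967041015625), 0.021014681085944176)
[[175, 104], [183, 192], [327, 192], [331, 104]]
[[0.5661 0.252  0.031 ]
 [0.4685 0.2495 0.031 ]
 [0.4688 0.0831 0.031 ]
 [0.5661 0.0823 0.031 ]]
board ((528.32275390625, 140.42462158203125), (159.422607421875, 255.20223999023438), 1.2441900968551636) [[446. 266.]
 [451.  11.]
 [611.  15.]
 [605. 270.]]
lh,rh,cable [[0.5362 0.2167]
 [0.5363 0.1168]
 [0.5111 0.1665]]
fence foot-ish top near edge [[0.5759 0.2542]
 [0.5804 0.0418]]
pivot [[0.5444 0.0308 0.036 ]] peg [[0.4961 0.0257 0.065 ]] hose [[ 0.5049  0.      0.02  ]
 [ 0.4876 -0.0338  0.02  ]
 [ 0.5715  0.0227  0.02  ]] screws [[0.4561 0.255  0.018 ]
 [0.4616 0.021  0.018 ]]
```

>>> servo_tool(plan=[[[-1,-9,7,-20,0,0,0.006],[-1,-9,7,-30,0,0,0.005],[-1,-9,6,-40,0,0,0.005],[-1,-9,6,-40,0,0,0.005],[-1,0,0,-40,0,0,0],[-1,0,0,-35,0,0,0],[-1,0,0,-20,0,0,0],[-1,0,0,-12,0,0,0],[-1,0,0,-10,0,0,0],[-1,0,0,0,0,0,0]]])

```text
t: 3.2
tool_pos: [0.4378, 0.1644, 0.0321]
orientation: [3.141, 0.033, -0.002]
force: [-0.2, -0.2, -0.1]
opening: 0.0808
```

>>> servo_tool(plan=[[[-1,3,0,0,0,0,0],[-1,3,0,0,0,0,0],[-1,3,0,0,0,0,0],[-1,3,0,0,0,0,0],[-1,3,0,0,0,0,0],[-1,0,0,0,0,0,0]]])

```text
t: 3.8
tool_pos: [0.4536, 0.1651, 0.0328]
orientation: [-3.141, -0.034, -0.001]
force: [-0.6, 0.8, 1.1]
opening: 0.0929
```

>>> servo_tool(plan=[[[-1,2,0,0,0,0,0],[-1,2,0,0,0,0,0],[-1,2,0,0,0,0,0],[-1,2,0,0,0,0,0],[-1,2,0,0,0,0,0],[-1,1,0,0,0,0,0],[-1,0,0,0,0,0,0]]])

```text
t: 4.5
tool_pos: [0.4642, 0.1651, 0.0325]
orientation: [3.141, 0.034, 0.0]
force: [-1.0, -0.9, -0.2]
opening: 0.0934
```

>>> servo_tool(plan=[[[-1,1,0,0,0,0,0],[-1,1,0,0,0,0,0],[-1,1,0,0,0,0,0],[-1,0,0,0,0,0,0]]])

```text
t: 4.9
tool_pos: [0.4673, 0.1651, 0.0327]
orientation: [-3.141, -0.034, -0.0]
force: [-1.3, -0.6, -0.3]
opening: 0.0926
```

```bash
python3 - <<'E'
from h import *
import pickle
s=monitor.read_state();print(s['t'],s['tool_pos'],s['force'],s['wrist_torque'])
w,cw=snap('wrist','w2');pickle.dump(cw,open('w2.pkl','wb'))
E
```

```text
4.9 [0.46727897 0.16506731 0.03265173] [-1.33936014 -0.55919553 -0.27308719] [ 0.01515879  0.20930976 -0.0384633 ]
```

View pics/w2.png

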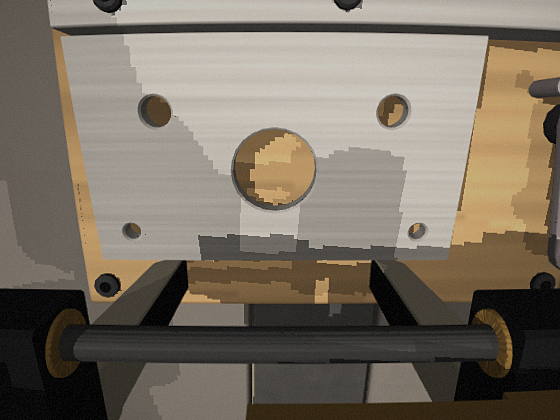

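Wrist view: the fingertips are at the near edge, at about (185,262) and (375,262). A dark gap remains at the fence, around rows 28–37. I'll keep pushing until the force rises.

>>> servo_tool(plan=[[[-1,1,0,0,0,0,0],[-1,1,0,0,0,0,0],[-1,1,0,0,0,0,0],[-1,0,0,0,0,0,0]]])

```text
t: 5.35
tool_pos: [0.4692, 0.1651, 0.0325]
orientation: [3.141, 0.034, -0.004]
force: [-7.5, -0.2, 3.8]
opening: 0.093
```

>>> servo_tool(plan=[[[-1,1,0,0,0,0,0],[-1,1,0,0,0,0,0],[-1,1,0,0,0,0,0],[-1,0,0,0,0,0,0]]])

```text
t: 5.75
tool_pos: [0.4695, 0.165, 0.0321]
orientation: [3.141, 0.035, -0.013]
force: [-20.1, -1.6, 15.5]
opening: 0.0931
```

>>> servo_tool(plan=[[[-1,1,0,0,0,0,0],[-1,1,0,0,0,0,0],[-1,0,0,0,0,0,0]]])

```text
t: 6.05
tool_pos: [0.4697, 0.1651, 0.0318]
orientation: [3.14, 0.035, -0.019]
force: [-28.0, -1.3, 22.6]
opening: 0.0926
```

The force rose sharply, so it is probably against the fence. I'll back off and check.

>>> servo_tool(plan=[[[-1,-8,0,0,0,0,0],[-1,-10,0,0,0,0,0],[-1,-10,0,5,0,0,0],[-1,0,5,40,0,0,0],[1,0,20,45,0,0,0],[1,0,20,45,0,0,0],[1,10,20,30,0,0,0],[1,10,10,0,0,0,0],[1,0,0,0,0,0,0]]])

```text
t: 6.95
tool_pos: [0.4687, 0.2415, 0.1995]
orientation: [-3.14, -0.036, -0.007]
force: [-0.9, 0.6, -0.0]
opening: 0.0582
```

```bash
cat > m.py <<'E'
from h import *
import pickle,sys
np.set_printoptions(precision=4,suppress=True)
def run(f,zt=.031):
    s=monitor.read_state();print(s['t'],s['tool_pos'],s['force'],s['opening'])
    w,cw=snap('wrist',f);pickle.dump(cw,open(f+'.pkl','wb'))
    im=w[:,:,::-1].copy();hsv=cv2.cvtColor(im,cv2.COLOR_BGR2HSV)
    C=np.array([.5283,.1404]);y=.0215;J=np.array([[np.cos(y),-np.sin(y)],[np.sin(y),np.cos(y)]])
    box=proj(cw,[[*(C+J@np.array(p)),.02] for p in [(-.075,-.09),(-.075,.12),(.051,.12),(.051,-.09)]])
    roi=np.zeros(im.shape[:2],np.uint8);cv2.fillPoly(roi,[box.astype(int)],255)
    m=cv2.bitwise_and(((hsv[...,1]<45)&(hsv[...,2]>90)).astype(np.uint8)*255,roi)
    m=cv2.morphologyEx(m,cv2.MORPH_OPEN,np.ones((7,7)))
    c=max(cv2.findContours(m,cv2.RETR_EXTERNAL,cv2.CHAIN_APPROX_NONE)[0],key=cv2.contourArea)
    q=cv2.approxPolyDP(c,10,True).reshape(-1,2)
    print('corners',q.tolist());print('jig mm',((onz(cw,q,zt)[:,:2]-C)@J)*1000)
    hs=[]
    mm=cv2.bitwise_and(255-m,cv2.drawContours(np.zeros_like(m),[c],-1,255,-1))
    for k in cv2.findContours(mm,cv2.RETR_EXTERNAL,cv2.CHAIN_APPROX_NONE)[0]:
        if cv2.contourArea(k)>40:
            (u,v),(a,b),_=cv2.minAreaRect(k);p=((onz(cw,[[u,v]],zt)[:,:2]-C)@J)[0]*1000
            print('hole px',round(u),round(v),'size',round(a),round(b),'jig',p)
    return im,cw
if __name__=='__main__': run(sys.argv[1],float(sys.argv[2]))
E
python3 m.py w3 .031
```

```text
6.95 [0.4687 0.2415 0.1995] [-0.89    0.5666 -0.0412] 0.05816265042768112
corners [[267, 83], [268, 194], [446, 195], [464, 85]]
jig mm [[ 49.6536 112.1469]
 [-47.6709 111.8783]
 [-48.1203 -54.9142]
 [ 49.876  -59.7326]]
hole px 360 147 size 37 41 jig [-4.5997 28.7073]
hole px 419 119 size 11 14 jig [ 20.5792 -21.9524]
hole px 306 118 size 14 13 jig [20.4526 77.5973]
```

View pics/w3.png

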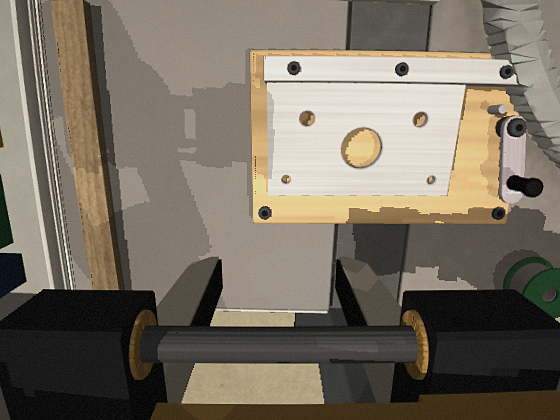

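Wrist view: the plate is square on the fence. Its corners are at (267,83), (268,194), (446,195), (464,85), far edge at jig x ≈ 50, and it sits about 27 mm too far left. Next I go to the left end with the fingers shut.

>>> servo_tool(plan=[[[1,12,20,0,0,0,0],[1,15,20,0,0,0,0],[1,15,0,-20,0,0,0],[1,15,0,-40,0,0,0],[1,0,0,-40,0,0,0],[1,0,0,-35,0,0,0],[1,0,0,-20,0,0,0],[1,0,0,-12,0,0,0],[1,0,0,0,0,0,0]]])

```text
t: 7.9
tool_pos: [0.522, 0.2787, 0.0281]
orientation: [3.14, 0.033, -0.007]
force: [-0.3, 0.1, 0.1]
opening: 0.0004
```

>>> servo_tool(plan=[[[1,0,-2,0,0,0,0],[1,0,-2,0,0,0,0],[1,0,-2,0,0,0,0],[1,0,-2,0,0,0,0],[1,0,-2,0,0,0,0],[1,0,0,0,0,0,0]]])

```text
t: 8.5
tool_pos: [0.5242, 0.2698, 0.0309]
orientation: [-3.141, -0.034, -0.001]
force: [0.1, -0.3, 0.1]
opening: 0.0002
```

>>> servo_tool(plan=[[[1,0,-2,0,0,0,0],[1,0,-2,0,0,0,0],[1,0,-2,0,0,0,0],[1,0,-2,0,0,0,0],[1,0,0,0,0,0,0]]])

```text
t: 9.0
tool_pos: [0.5241, 0.2618, 0.0306]
orientation: [3.141, 0.034, -0.0]
force: [-0.5, 0.9, 0.1]
opening: 0.0007
```

>>> servo_tool(plan=[[[1,0,-2,0,0,0,0],[1,0,-2,0,0,0,0],[1,0,-2,0,0,0,0],[1,0,0,0,0,0,0]]])

```text
t: 9.4
tool_pos: [0.5241, 0.2557, 0.0306]
orientation: [3.141, 0.034, -0.0]
force: [-0.5, 0.3, 0.6]
opening: 0.0001
```

>>> servo_tool(plan=[[[1,0,-2,0,0,0,0],[1,0,-2,0,0,0,0],[1,0,-2,0,0,0,0],[1,0,0,0,0,0,0]]])

```text
t: 9.8
tool_pos: [0.5241, 0.2497, 0.0306]
orientation: [3.141, 0.034, -0.0]
force: [-0.6, 0.8, -0.2]
opening: 0.0003
```

```bash
python3 m.py w4 .031
```

```text
9.8 [0.5241 0.2497 0.0306] [-0.6229  0.8225 -0.2068] 0.0003270982004159725
corners [[265, 169], [315, 179], [318, 290], [399, 289], [424, 324], [455, 324], [446, 284], [493, 258], [518, 278], [493, 323], [559, 321], [559, 181]]
jig mm [[ 52.7652 114.7998]
 [ 48.3849  92.944 ]
 [ -5.1391  90.007 ]
 [ -4.8385  50.8722]
 [-24.2852  36.2478]
 [-24.5675  20.3103]
 [ -2.4094  28.0623]
 [ 10.8928   6.8331]
 [  0.3129  -7.774 ]
 [-24.421    0.4951]
 [-24.249  -35.1716]
 [ 48.0848 -18.5533]]
hole px 387 243 size 44 23 jig [18.8758 58.8977]
```

View pics/w4.png

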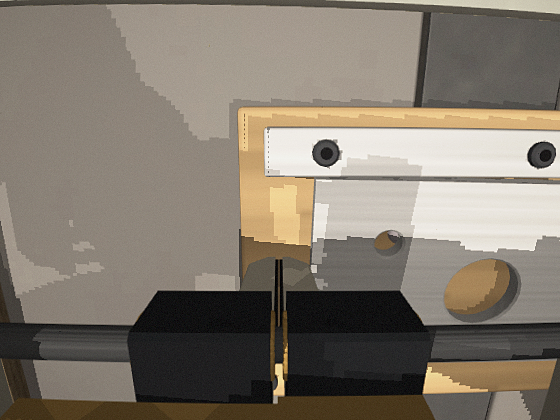

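Wrist view: the finger is on the left edge at about (315,280), and the plate has moved along (left edge at jig y ≈ 92, left hole at about 58). About 7 mm remain, so I'm switching to smaller steps.

>>> servo_tool(plan=[[[1,0,-1,0,0,0,0],[1,0,-1,0,0,0,0],[1,0,-1,0,0,0,0],[1,0,-1,0,0,0,0],[1,0,0,0,0,0,0]]])

```text
t: 10.35
tool_pos: [0.5241, 0.2457, 0.0306]
orientation: [3.141, 0.034, -0.0]
force: [0.6, 0.5, 1.0]
opening: 0.0001
```

```bash
python3 m.py w5 .028 | grep -A30 hole; python3 -c "
import cv2;a=cv2.imread('pics/w4.png')[100:330,230:560];b=cv2.imread('pics/w5.png')[100:330,230:560]
import numpy as np;cv2.imwrite('pics/c5.png',np.hstack([a,b]))"
```

```text
hole px 388 237 size 24 34 jig [20.5744 53.6713]
```

View pics/c5.png

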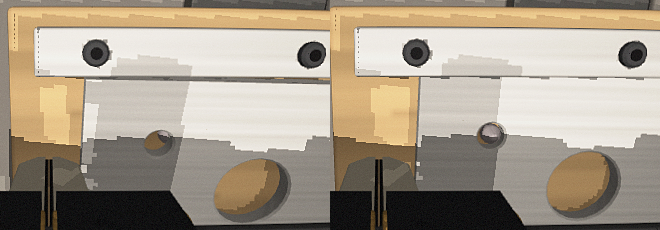

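The dowel tip now shows in the left hole, slightly right of centre. I'll nudge another 1–2 mm.

>>> servo_tool(plan=[[[1,0,-1,0,0,0,0],[1,0,-1,0,0,0,0],[1,0,0,0,0,0,0],[1,0,0,0,0,0,0]]])

```text
t: 10.8
tool_pos: [0.5241, 0.244, 0.0306]
orientation: [3.141, 0.034, -0.0]
force: [0.5, -0.4, 0.2]
opening: 0.0002
```

```bash
python3 m.py w6 .026 | grep -A30 hole
```

```text
hole px 387 235 size 24 26 jig [20.6732 51.968 ]
```

>>> servo_tool(plan=[[[1,0,-1,0,0,0,0],[1,0,0,0,0,0,0],[1,0,0,0,0,0,0]]])

```text
t: 11.15
tool_pos: [0.5241, 0.243, 0.0306]
orientation: [-3.141, -0.034, 0.0]
force: [0.6, -0.2, -0.0]
opening: 0.0005
```

```bash
python3 m.py w7 .026 | grep -A30 hole; python3 -c "
import cv2;a=cv2.imread('pics/w6.png')[100:330,230:560];b=cv2.imread('pics/w7.png')[100:330,230:560]
import numpy as np;cv2.imwrite('pics/c7.png',np.hstack([a,b]))"
```

```text
hole px 384 235 size 25 26 jig [20.5761 52.0488]
```

View pics/c7.png

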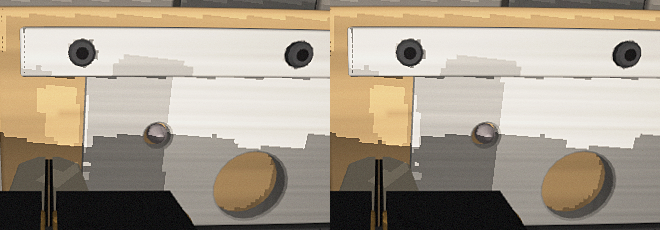

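The plate no longer moves with the finger, the force is zero and the dowel is centred in the hole, so it has probably dropped. I'll retreat and check its height from two wrist positions.

>>> servo_tool(plan=[[[1,0,8,0,0,0,0],[1,0,6,10,0,0,0],[1,-10,0,40,0,0,0],[1,-10,0,45,0,0,0],[1,-10,-30,45,0,0,0],[1,-10,-40,30,0,0,0],[1,0,-15,0,0,0,0],[1,0,0,0,0,0,0]]])

```text
t: 12.0
tool_pos: [0.486, 0.1747, 0.1978]
orientation: [-3.141, -0.031, -0.005]
force: [-0.4, 0.5, -0.5]
opening: 0.0005
```

```bash
python3 m.py w8 .026
```

```text
12.0 [0.486  0.1747 0.1978] [-0.4046  0.4643 -0.4813] 0.0005077660883054903
corners [[221, 102], [224, 211], [401, 213], [411, 105]]
jig mm [[ 50.1095  85.2563]
 [-48.8395  86.5561]
 [-51.0829 -82.2193]
 [ 47.8457 -82.8947]]
hole px 241 196 size 8 7 jig [-34.1345  70.1947]
hole px 314 165 size 38 40 jig [-5.5173  2.1859]
hole px 369 138 size 12 13 jig [ 18.6324 -47.1579]
hole px 260 136 size 14 13 jig [20.583  51.7668]
```

>>> servo_tool(plan=[[[1,0,-40,0,0,0,0],[1,0,-40,0,0,0,0],[1,0,-30,0,0,0,0],[1,0,0,0,0,0,0],[1,0,0,0,0,0,0]]])

```text
t: 12.55
tool_pos: [0.4848, 0.0663, 0.1946]
orientation: [-3.141, -0.033, 0.004]
force: [1.1, -0.3, 0.4]
opening: 0.0004
```

```bash
python3 m.py w9 .026
```

```text
12.55 [0.4848 0.0663 0.1946] [ 1.0664 -0.2711  0.4179] 0.0003666735314219837
corners [[99, 100], [109, 207], [288, 209], [290, 99]]
jig mm [[ 48.4287  84.3716]
 [-48.5371  87.1811]
 [-50.7675 -82.4088]
 [ 47.6439 -83.5749]]
hole px 270 194 size 7 8 jig [-35.9526 -65.6423]
hole px 196 161 size 41 38 jig [-5.7776  1.2967]
hole px 250 133 size 14 13 jig [ 18.8001 -48.7209]
hole px 139 132 size 14 13 jig [20.3905 51.1208]
```

View pics/w9.png

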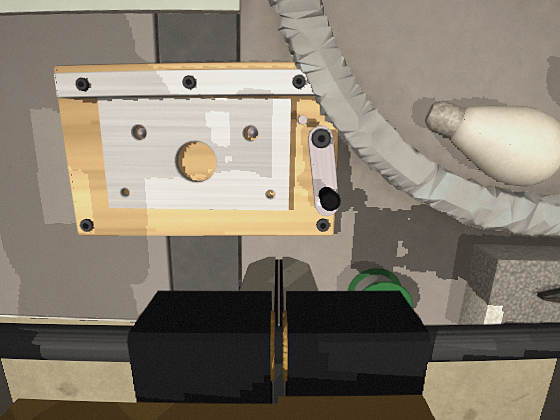

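Wrist view: the plate is at (105,98)–(292,210). The left hole (139,132) shows the dowel, while the right hole (251,132) is less clear. The peg is at (329,199), the pivot at (321,138), and the hose is beyond. I'll triangulate heights and zoom in on the holes.

```bash
python3 - <<'E'
from h import *
import pickle
np.set_printoptions(precision=4,suppress=True)
a=pickle.load(open('w8.pkl','rb'));b=pickle.load(open('w9.pkl','rb'))
A=[];Bq=[]
ia=cv2.imread('pics/w8.png',0);ib=cv2.imread('pics/w9.png',0)
# match patches for height: template-match w8 features into w9
F={'farL':(221,102),'nearL':(224,211),'nearR':(401,213),'farR':(411,105),'hL':(260,136),'hR':(369,138),'scrNR':(390,197),'fenceM':(312,88),'fenceL':(204,88)}
for n,(u,v) in F.items():
    t=ia[v-11:v+12,u-11:u+12]; gx=int(u-120);y0=v-25
    w=ib[y0:v+26,gx-28:gx+28]; r=cv2.matchTemplate(w,t,cv2.TM_CCOEFF_NORMED);_,s,_,l=cv2.minMaxLoc(r)
    x,y=l;dx=dy=0
    if 0<x<r.shape[1]-1 and 0<y<r.shape[0]-1:
        f=lambda p,q,m:(p-m)/(2*(p-2*q+m))
        dx=f(r[y,x-1],r[y,x],r[y,x+1]);dy=f(r[y-1,x],r[y,x],r[y+1,x])
    ub=(gx-28+x+11+dx,y0+y+11+dy)
    print(n,round(s,2),np.round(ub,1),tri(a,[(u,v)],b,[ub])[0]*1000)
im8=cv2.imread('pics/w8.png');im9=cv2.imread('pics/w9.png')
z=lambda i,u,v:cv2.resize(i[v-18:v+19,u-18:u+19],(260,260),interpolation=cv2.INTER_CUBIC)
top=np.hstack([z(im8,260,136),z(im8,369,138),z(im8,406,110)]);bot=np.hstack([z(im9,139,132),z(im9,250,132),z(im9,288,104)])
cv2.imwrite('pics/z9.png',np.vstack([top,bot]))
E
```

```text
farL 0.9 [91.9 97.9] [575.8648 224.3692  41.0462   0.0658]
nearL 0.87 [108.8 207.1] [478.3017 225.5136  28.4131   0.1515]
nearR 0.66 [267.  210.4] [490.8854  75.1648  75.958    1.1258]
farR 0.85 [290.1  98.8] [578.0528  57.6963  23.6096   0.0194]
hL 0.95 [139.1 131.8] [547.7234 192.2     24.962    0.0187]
hR 0.87 [248.6 132.5] [548.3352  93.7593  25.7842   0.3337]
scrNR 0.89 [275.1 193. ] [494.3284  69.2854  25.8924   0.0469]
fenceM 0.96 [180.4  82. ] [588.5854 148.5013  41.793    0.4325]
fenceL 0.97 [73.7 84. ] [586.8654 238.1036  42.4666   0.205 ]
```

View pics/z9.png

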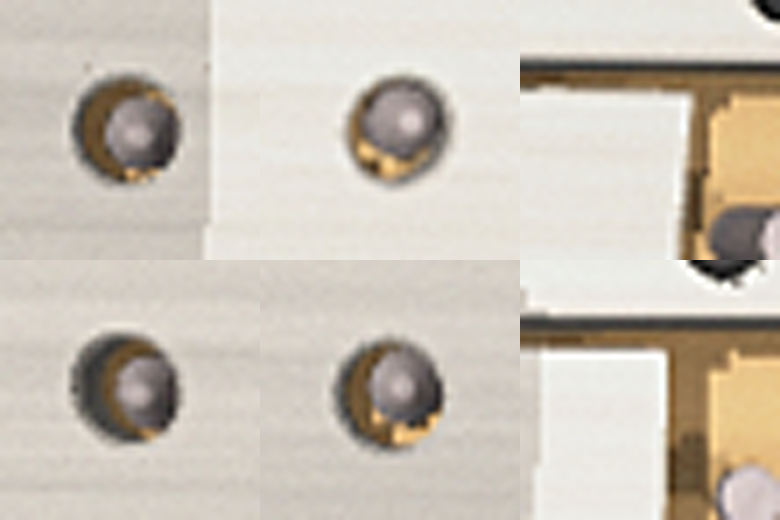

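Both dowels stand inside their holes, and the plate top measures 25–26 mm at the holes and the screw hole, so it is seated flat. Two matches were on fence or background and I discard them. Now the keeper.

```bash
python3 - <<'E'
from h import *
import pickle
np.set_printoptions(precision=4,suppress=True)
b=pickle.load(open('w9.pkl','rb'));ca,cb=pickle.load(open('c0.pkl','rb'))
peg=onz(b,[[329,199]],.065)[0,:2];piv=onz(b,[[321,138]],.038)[0,:2];print('peg',peg,'piv',piv)
for z in(.02,.04):print('hose edge z',z,onz(b,[[325,115],[345,160],[362,175],[400,205],[440,225]],z)[:,:2])
print('bottle',tri(ca,[[345,160]],cb,[[220,283]]))
C=np.array([.5283,.1404]);y=.0215;J=np.array([[np.cos(y),-np.sin(y)],[np.sin(y),np.cos(y)]])
P=C+J@np.array([.015,-.110])
d=J.T@(peg-P);th=np.arctan2(d[1],-d[0]);print('P',P,'theta',th,np.linalg.norm(d))
u=np.array([1,1])/2**.5;v=np.array([-1,1])/2**.5
for t in [th,.2,.4,.6,.8,1.0,1.2,1.4,1.57]:
    p=P+J@(.05*np.array([-np.cos(t),np.sin(t)])); print(round(t,2),'peg',p,'TCP',p-.016*u)
E
```

```text
peg [0.4982 0.0248] piv [0.5457 0.0307]
hose edge z 0.02 [[ 0.5651  0.026 ]
 [ 0.5255  0.0054]
 [ 0.512  -0.0114]
 [ 0.484  -0.0505]
 [ 0.4649 -0.0924]]
hose edge z 0.04 [[ 0.5648  0.0285]
 [ 0.5276  0.0092]
 [ 0.5149 -0.0067]
 [ 0.4887 -0.0433]
 [ 0.4707 -0.0827]]
bottle [[ 0.5768 -0.2384  0.0782  0.0016]]
P [0.5457 0.0307] theta -0.10240361848491035 0.047814249944164694
-0.1 peg [0.496  0.0246] TCP [0.4847 0.0133]
0.2 peg [0.4965 0.0396] TCP [0.4851 0.0283]
0.4 peg [0.4992 0.0492] TCP [0.4879 0.0379]
0.6 peg [0.5038 0.0581] TCP [0.4925 0.0468]
0.8 peg [0.5101 0.0659] TCP [0.4987 0.0545]
1.0 peg [0.5177 0.0722] TCP [0.5064 0.0609]
1.2 peg [0.5265 0.0769] TCP [0.5152 0.0656]
1.4 peg [0.5361 0.0798] TCP [0.5248 0.0685]
1.57 peg [0.5445 0.0807] TCP [0.5332 0.0694]
```

>>> servo_tool(plan=[[[1,-8,-18,0,0,0,0.11],[1,-8,-18,0,0,0,0.11],[1,0,-17,0,0,0,0.11],[1,0,-17,0,0,0,0.11],[1,0,0,-20,0,0,0.11],[1,0,0,-35,0,0,0.11],[1,0,0,-35,0,0,0.1],[1,0,0,-30,0,0,0],[1,0,0,-22,0,0,0],[1,0,0,0,0,0,0],[1,0,0,0,0,0,0]]])

```text
t: 13.7
tool_pos: [0.469, -0.0033, 0.0539]
orientation: [-2.903, -1.199, 0.002]
force: [0.6, -0.6, 0.5]
opening: 0.0005
```

>>> servo_tool(plan=[[[1,4,4,0,0,0,0],[1,4,4,0,0,0,0],[1,3,3,0,0,0,0],[1,0,0,0,0,0,0]]])

```text
t: 14.1
tool_pos: [0.4813, 0.007, 0.0548]
orientation: [2.904, 1.198, 0.002]
force: [0.1, -0.5, -0.3]
opening: 0.0008
```

>>> servo_tool(plan=[[[1,4,6,0,0,0,0],[1,0,7,0,0,0,0],[1,0,8,0,0,0,0],[1,1,5,0,0,0,0],[1,2,5,0,0,0,0],[1,2,4,0,0,0,0],[1,3,5,0,0,0,0],[1,3,4,0,0,0,0],[1,3,4,0,0,0,0],[1,4,3,0,0,0,0],[1,4,3,0,0,0,0],[1,0,0,0,0,0,0]]])

```text
t: 15.3
tool_pos: [0.5073, 0.0609, 0.0543]
orientation: [2.904, 1.197, 0.002]
force: [-0.0, -0.2, -0.3]
opening: 0.0002
```

>>> servo_tool(plan=[[[1,4,2,0,0,0,0],[1,4,2,0,0,0,0],[1,5,2,0,0,0,0],[1,5,1,0,0,0,0],[1,4,1,0,0,0,0],[1,2,0,0,0,0,0],[1,0,0,0,0,0,0]]])

```text
t: 16.0
tool_pos: [0.5307, 0.0685, 0.0541]
orientation: [2.904, 1.197, 0.001]
force: [0.6, 0.3, -0.8]
opening: 0.0001
```

>>> servo_tool(plan=[[[1,2,0,0,0,0,0],[1,1,0,0,0,0,0],[1,0,0,0,0,0,0]]])

```text
t: 16.3
tool_pos: [0.5327, 0.0685, 0.0538]
orientation: [-2.904, -1.197, 0.002]
force: [-4.8, -0.5, 1.0]
opening: 0.0006
```

>>> servo_tool(plan=[[[1,1,0,0,0,0,0],[1,1,0,0,0,0,0],[1,0,0,0,0,0,0]]])

```text
t: 16.6
tool_pos: [0.5333, 0.0683, 0.0533]
orientation: [-2.904, -1.197, 0.006]
force: [-10.8, -2.5, 5.6]
opening: 0.0005
```

>>> servo_tool(plan=[[[1,-8,-6,0,0,0,0],[1,-15,-10,0,0,0,0],[1,-15,-10,20,0,0,0],[1,0,10,40,0,0,-0.11],[1,0,20,45,0,0,-0.11],[1,0,20,40,0,0,-0.11],[1,0,10,0,0,0,-0.11],[1,0,0,0,0,0,-0.11],[1,0,0,0,0,0,-0.11],[1,0,0,0,0,0,-0.1],[1,0,0,0,0,0,0],[1,0,0,0,0,0,0]]])

```text
t: 17.8
tool_pos: [0.4974, 0.1024, 0.1992]
orientation: [-3.141, -0.039, -0.002]
force: [0.1, -0.8, -0.1]
opening: 0.0005
```

```bash
python3 m.py w10 .026
```

```text
17.8 [0.4974 0.1024 0.1992] [ 0.0974 -0.7669 -0.1107] 0.0004945592269903265
corners [[142, 116], [150, 220], [325, 221], [330, 116]]
jig mm [[ 47.7815  84.912 ]
 [-49.1001  86.2747]
 [-49.6372 -82.4544]
 [ 47.6126 -83.4194]]
hole px 236 175 size 38 39 jig [-5.5232  1.2794]
hole px 306 156 size 20 20 jig [ 12.1019 -62.7779]
hole px 180 146 size 13 13 jig [20.6071 51.7727]
```

View pics/w10.png

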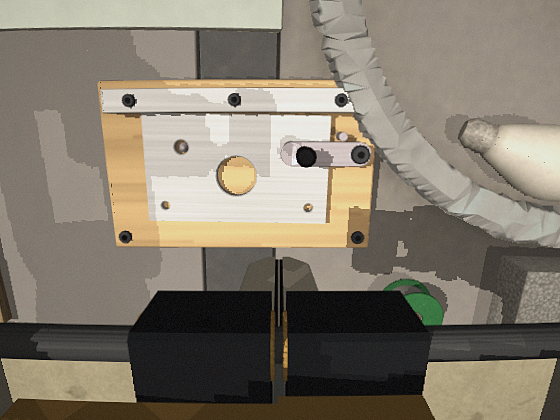

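The keeper lies along jig +y across the plate's right end, with the peg at (306,156) and the pivot at (361,155). It met its stop at about 11 N, and the arm is clear. I'll do one numeric check of the angle before handing in.

```bash
python3 - <<'E'
from h import *
import pickle
b=pickle.load(open('w10.pkl','rb'))
p=onz(b,[[306,156]],.065)[0,:2];v=onz(b,[[361,155]],.038)[0,:2];d=p-v
th=np.arctan2(d[1],-d[0])+.0215;print(p,v,np.linalg.norm(d),th)
if th>1.45: job.close_job();print('closed',monitor.read_state()['t'])
E
```

```text
[0.54538363 0.08098837] [0.54506451 0.03028752] 0.05070185233679978 1.5985905353850844
the job is handed in; nothing more can be done
the job is handed in; nothing more can be done
```

The plate is seated over both dowels and the keeper strap lies across its right end against its stop. I handed the job in at about 18 s of the 58 s allowed, with the arm clear.

- **Squaring:** I pushed the near edge with both fingertips until the plate was square on the fence, peaking at about 28 N at the wrist. It then sat about 27 mm too far left.
- **Seating:** I nudged it right with the shut fingers until both holes dropped over the dowels. Both dowels showed inside their holes, and the plate top measured 25–26 mm at three points (26 expected).
- **Keeper:** I pushed the peg round until it met the stop at about 11 N. The measured angle was 1.60 rad against a stop of 1.57, within my measuring error.

**Checks that disagreed:**
- Two of the plate-corner height matches landed on the fence and on the background, so I threw them out. A third corner read 23.6 mm.
- My hole positions in jig axes were off by up to 2–3 mm, and the plate showed an apparent skew of about 0.02 rad. That is roughly what the play in the holes and the calibration allow.

I saw no contact with the other things on the desk, but I did not take a final picture of all of them.

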